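# Snap the wheel cap home around its rim

## Task

The black plastic cap is only resting on the mower wheel. With closed fingertips press it down on the round boss near the outer end of each of its three spokes, one after another, until each one has clicked into its spring clip and the cap sits level and fully home in the rim. Do not pick the cap up, and leave the tools and other things on the bench where they are.

Things in the scene. Friction and masses are not known exactly. Their poses are not given: they have to be found in the camera images.
- wheel: Mower wheel lying flat on the bench; it stays put. Black ribbed tyre 210 mm across, 52 mm high; white rim with a round recess of 142 mm for the cap, its edge 46 mm above the bench. Origin on the axis at bench height, z up. Three spring clips, hidden under the cap, stand in the recess 56 mm from the axis, under the cap's three spoke ends.
- cap: Loose black plastic cap, 134 mm across, 15 mm high, 0.12-0.26 kg, lying level in the rim: flat ring (radius 43-67 mm), domed middle, three raised spokes 26 mm wide at 120 degrees, the first along its +x; spoke tops 10 mm above the origin. Origin on the axis at the skirt's lower edge: 51 mm above the bench at first, 40 mm when home.
- press_a (a point): Top of the first spoke's outer end (round boss 15 mm across), 50 mm from the axis, just inside a ball stud that rests on its spring clip 56 mm from the axis. 61 mm above the bench at first, 50 mm when home. Pressed straight down with about 12 N (no further out than the stud) it snaps down half-way and stays; only this side sinks, the cap tilts up to 8 degrees about the other two studs.
- press_b (a point): The same on the second spoke, 120 degrees counter-clockwise from the first seen from above.
- press_c (a point): The same on the third spoke, 120 degrees clockwise from the first.
- plug: Loose spark plug, 24x66x20 mm, lying beside the tyre; origin under its middle. To be left alone.
- small_spanner: Loose small spanner, 18x136x7 mm, lying beside the tyre; origin under its middle. To be left alone.
- jar: Loose glass jar of screws, 70x64x92 mm, standing to the right of the wheel; origin under its middle. To be left alone.
- pliers: Loose pliers with red handles, 59x182x13 mm, to the left; origin under their middle. To be left alone.
- stubby: Loose stubby blue screwdriver, 31x98x31 mm, to the right; origin under its middle. To be left alone.
- tape: Loose roll of pale masking tape, 96x95x25 mm, lying flat to the left; origin under its middle. To be left alone.
Not all that is in view belongs to the job. Of the things like the cap, leave any that is red; of the rest the larger one is meant.

How it is judged:
On the way, in this order (a step that is already met when the one before it is completed fails the run):
1. a first spoke end is clicked home, by itself (z of any of press_a, press_b, press_c in the frame of wheel below 0.053 m), for 0.2 s.
2. a second spoke end is clicked home ((z of each of press_a, press_b in the frame of wheel below 0.053 m or z of each of press_b, press_c in the frame of wheel below 0.053 m or z of each of press_a, press_c in the frame of wheel below 0.053 m)), for 0.2 s.
3. the third spoke end is clicked home as well (z of each of press_a, press_b, press_c in the frame of wheel below 0.053 m), for 0.2 s.
At the end, for the whole second after the job is handed in: All three spoke ends of the cap are within 2.5 mm of fully home, the cap is centred on the wheel within 6 mm and at rest (z of each of press_a, press_b, press_c in the frame of wheel below 0.0525 m and horizontal distance between cap and wheel below 0.006 m and linear speed of cap below 0.01 m/s); the robot touches nothing.
It fails at once if the cap is lifted off the wheel (z of any of press_a, press_b, press_c in the frame of wheel above 0.074 m or horizontal distance between cap and wheel above 0.025 m).
It fails at once if a bystander is moved by more than 3 cm (distance of any of plug, small_spanner, jar, pliers, stubby, tape from where it was at the start of the episode above 0.03 m).
It also fails if it takes over 42 s, if anything falls off the work surface, if the arm or the gripper's body presses on something with over 40 N, if the wrist force passes 120 N, or if a joint passes its speed limit or range.

## Robot

A 6-joint arm with a two-finger parallel gripper is mounted at the origin on a cart in front of the work surface, level with it; the furniture and walls round the work are solid. World frame = base frame: x ahead of the robot, y to its left, z up, the work surface at z = 0. Lengths are in m, angles in rad, forces in N, time in s.
With the tool pointing down it reaches from about 0.35 to 0.925 m from the base axis. Payload 6.4 kg.
Tool frame: the origin (TCP) lies midway between the tips of the shut fingers; the grasp point (between the pads) lies arm.pinch_z behind it (arm.pinch_z is the distance from the TCP to the grasp point, in m); z points along the fingers, y is the line along which they close (so a half turn about z gives the same grasp; the last joint's range is limited). The gripper opens to 94 mm and grips with 3 to 60 N. Pads are 16 mm wide; open, the fingers measure 119 mm over their backs; the gripper's body (75 mm by 177 mm) begins 78 mm behind the grasp point.
Start: joints at [1.166, 0.245, 1.558, -0, 1.339, -0.174], TCP at [0.149, 0.633, 0.205] pointing down, gripper open.
Joint ranges: [-3.13, 3.13], [-1.02, 2.26], [0.13, 2.54], [-0.95, 4.09], [0.21, 2.88], [-2.74, 2.74]. Speed limits (rad/s): [2.57, 2.57, 3.14, 3.14, 3.14, 3.14].

## Interface

Orientations are given as a unit quaternion [x, y, z, w].
In Python, from cell import arm, camera, camera_params, workorder gives the robot as it stands.
- The arm moves only by the tool servo_tool, never from a script. Its argument "rows" is a list of rows, each a list of 7 numbers: the closure, from 0 (fully open) to 1 (shut), then the shift along the tool's x, y, z normalised to -1 to 1, where 1 is 0.03 m, then the turn, a rotation vector about the tool's x, y, z normalised to -1 to 1, where 1 is 0.15 rad. A call has 1 to 8 rows; each row shifts and turns the commanded pose from where the row before left it, along the tool's axes as they then stand; what a row does not reach is not made up. A row lasts 1/8 s, in which the tool goes at most 62.5 mm and 10.7 degrees, less where a joint would pass 70% of its speed; a pose out of reach is approached as far as the arm can. A call with a number of a shift or a turn outside -1 to 1 is refused whole. A call with a gripper value outside its range is refused whole. The fingers move at their own pace and stop on an object; the grip force is fixed at half the most. Time passes only in rows, so rows that do not move let the fingers close. It gives the time, the measured TCP pose, the force, the opening and the grip force at its end, in the units of the state.
- arm.read_state(): the state, without advancing time (a new reading comes with each control period).
- camera(name): name is "scene" or "top" or "wrist"; returns (picture, depth): 384x512x3 uint8, red, green, blue; 384x512 float32, m along the optical axis (not along the pixel's ray), 0 where there is no reading.
- camera_params(name): a dict with "vertical_fov" (degrees; the focal length in pixels is half the picture's height over the tangent of half this angle, whatever the lens; pixels are square), "cx", "cy" (the principal point, pixels), "rvec" (rotation vector, rad) and "tvec" (3), from world to camera coordinates, as OpenCV has them; the wrist camera has in their place "T_tool_cam" (4x4, takes a point from camera to tool coordinates, whose origin is the TCP and whose axes are the flange's). Camera axes: x right, y down, z forward; pixel columns grow to the right and rows downward; lengths in m; the calibration is good to about 2 mm. A picture is of the moment at which its call begins: read the wrist's pose just before it. camera_params takes no time and is no camera call.
- workorder.job_done(): hands the job in; it is judged then, once.
The state is a dict: "clock": time; "joints": joint angles; "dq": joint speeds; "tau": joint torques, N m; "eef_pos": TCP position; "tcp_rot": TCP orientation; "force": force on the tool from outside, world axes, zero at the start; "ft_torque": the same for the moment, N m; "finger_gap": opening from 0.0 (shut) to 1.0 (fully open); "grip_force": force on a finger pad.
Only numpy, scipy, OpenCV 4.12 (cv2) and the standard library are available. Lean on these libraries where they do the work, as an engineer would, in place of code of your own. Each camera call takes 0.05 s, during which the arm holds its last target. There are 200 camera calls.

## Working session

There is one attempt and no reset: what is moved stays moved. The work goes in short steps, Python scripts to look and compute and a tool call to move; the robot and the scene stay as the last step left them, time stands still between calls to the robot, and variables do not carry over. Pictures are saved under pics/ and viewed, at most 10 in all, crops included, and the job is handed in when it is done.

Besides the shell and the picture viewer there is one more tool, called after "Request:" as name(argument=value, ...) on one line, values as JSON. servo_tool: Moves the arm, as the interface text tells. Scaled input: -1 to 1 covers 0.03 m each way for a shift and 0.15 rad each way for a turn. Its arguments: {"type":"object","properties":{"rows":{"type":"array","items":{"type":"array","items":{"type":"number"}}}},"required":["rows"]}

```bash
mkdir -p pics; cat > h.py <<'E'
import numpy as np, cv2
from cell import arm, camera, camera_params, workorder
def snap(n,f):
    p,d=camera(n); cv2.imwrite(f'pics/{f}.png',p[:,:,::-1]); np.save(f'pics/{f}.npy',d); return p,d
def pts(n,d):
    c=camera_params(n); f=192/np.tan(np.radians(c['vertical_fov'])/2)
    v,u=np.mgrid[0:384,0:512]
    P=np.stack([(u-c['cx'])/f*d,(v-c['cy'])/f*d,d],-1)
    R=cv2.Rodrigues(np.array(c['rvec'],float))[0]
    return (P-np.array(c['tvec']))@R
E
python3 - <<'E'
from h import *
a,_=snap('top','top'); b,_=snap('scene','scene')
cv2.imwrite('pics/both.png',cv2.resize(np.hstack([a,b]),(800,300))[:,:,::-1])
cv2.imwrite('pics/top2.png',cv2.resize(a,(800,600))[:,:,::-1])
print(camera_params('top'),arm.read_state())
E
```

```text
{'vertical_fov': 54.10366454894803, 'cx': 252.92150224640642, 'cy': 185.99915898291894, 'rvec': array([ 2.20247454, -2.18973135,  0.06013636]), 'tvec': array([0.01138331, 0.5750285 , 1.19086398])} {'clock': 0.1, 'joints': array([ 1.16590451e+00,  2.45752041e-01,  1.55883238e+00, -9.24578899e-06,
        1.33869618e+00, -1.74079741e-01]), 'dq': array([ 1.00536658e-03, -8.86303140e-04, -3.91264540e-03,  3.29195518e-04,
        7.42257840e-04,  2.44526990e-05]), 'tau': array([-3.94048384e-04, -4.16913772e+01, -3.15523732e+01,  6.85790204e-02,
        3.09813896e-02, -4.37751646e-05]), 'eef_pos': array([0.14847661, 0.63228433, 0.20448266]), 'tcp_rot': array([ 1.15148932e-01,  9.93347880e-01, -8.10144785e-04, -2.36610619e-04]), 'force': array([ 0.99307335, -0.00765133, -0.12833208]), 'ft_torque': array([-0.00298072, -0.02012989,  0.0115773 ]), 'grip_force': 0.0, 'finger_gap': 0.9987720403937963}
```

View pics/top2.png

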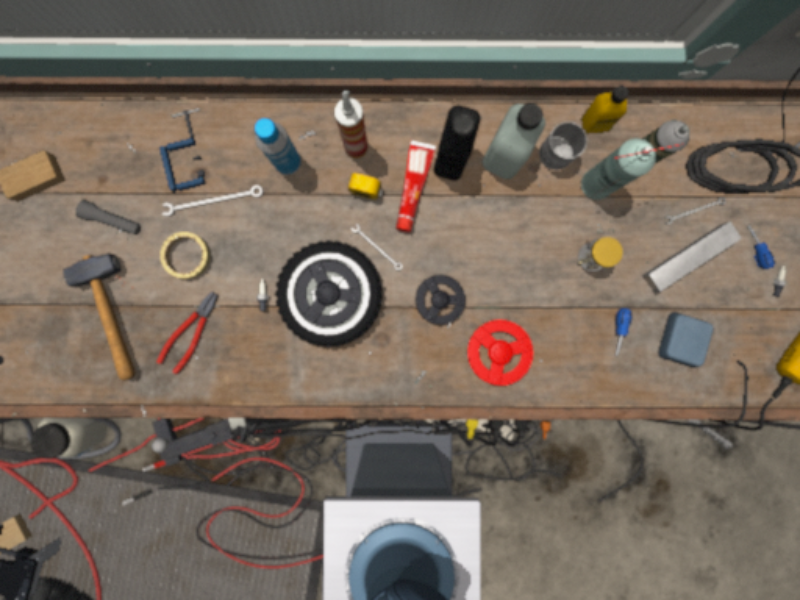

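View pics/scene.png

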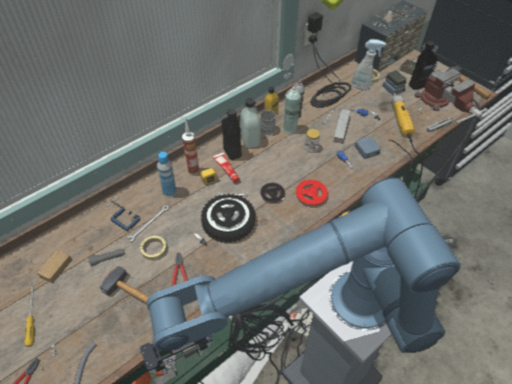

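The candidates in the 800×600 top view are:
- Black cap in the wheel, at (328,292).
- Smaller loose black cap, at (440,300).
- Red cap, at (500,352).

The one in the wheel fits: it isn't red, it's the larger of the two black ones, and it rests on the wheel. I'll confirm it in an enlarged crop.

```bash
python3 - <<'E'
from h import *
a=cv2.imread('pics/top.png');d=np.load('pics/top.npy')
c=a[150:225,170:250]
c=cv2.resize(c,None,fx=8,fy=8,interpolation=cv2.INTER_CUBIC)
cv2.imwrite('pics/crop.png',np.clip(c.astype(float)*1.8,0,255).astype(np.uint8))
P=pts('top',d)
z=P[150:225,170:250,2]
zz=np.clip((z-0.03)/0.045,0,1)*255
cv2.imwrite('pics/cropz.png',cv2.resize(zz.astype(np.uint8),None,fx=8,fy=8,interpolation=cv2.INTER_NEAREST))
print(P[187,210],P[187,190],P[250,400])
hsv=cv2.cvtColor(a,cv2.COLOR_BGR2HSV)
m=(a.min(2)>120)
mm=np.zeros_like(m);mm[150:225,170:250]=m[150:225,170:250]
v,u=np.nonzero(mm);q=P[v,u]
k=(abs(q[:,2]-.046)<.006);q=q[k];print(len(q))
A=np.c_[2*q[:,:2],np.ones(len(q))];s=np.linalg.lstsq(A,(q[:,:2]**2).sum(1),rcond=None)[0];print('rim',s[:2],np.sqrt(s[2]+s[:2]@s[:2]),q.mean(0))
E
```

```text
[0.56840172 0.14652307 0.06664752] [0.56848927 0.20938177 0.05746358] [ 0.37180282 -0.46116766 -0.002044  ]
583
rim [0.56866992 0.14987978] 0.07675719834934774 [0.5636237  0.14779693 0.04587898]
```

View pics/crop.png

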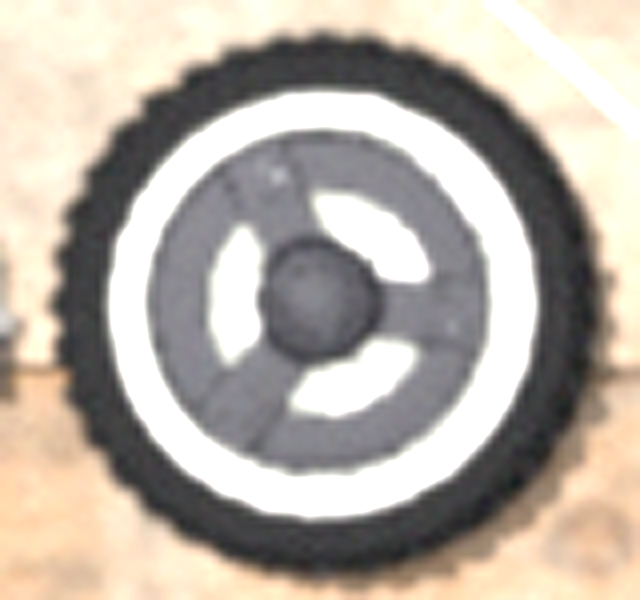

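View pics/cropz.png

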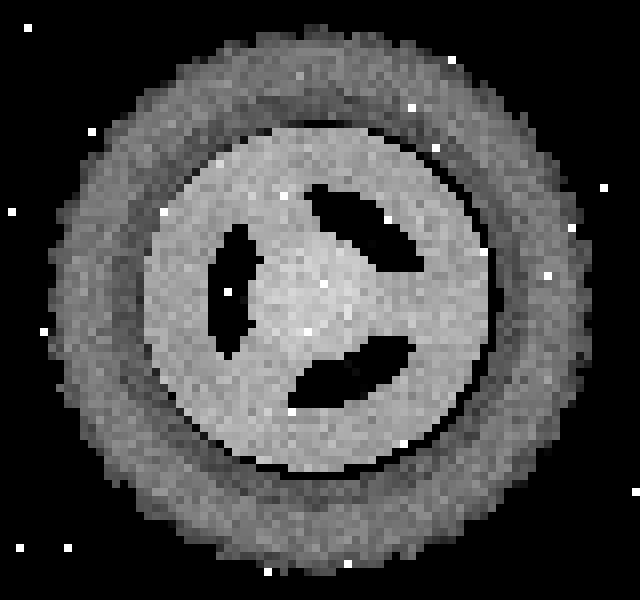

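The crop confirms it: the black three-spoke cap lies in the white rim. Its spoke ends in the crop are at about (450,320), (270,170) and (235,410). Next I'll fit its centre and spoke angles.

```bash
python3 - <<'E'
from h import *
a=cv2.imread('pics/top.png');d=cv2.medianBlur(np.load('pics/top.npy'),3)
c=camera_params('top');R=cv2.Rodrigues(np.array(c['rvec'],float))[0];f=192/np.tan(np.radians(c['vertical_fov'])/2)
t=np.array(c['tvec']);C=-R.T@t
def ray(u,v,z):
    r=np.stack([(u-c['cx'])/f,(v-c['cy'])/f,np.ones_like(u)],-1)@R
    return C+r*((z-C[2])/r[...,2])[...,None]
P=pts('top',d); sub=np.zeros(d.shape,bool);sub[165:210,187:233]=1
# cap disc: dark region inside the white rim
g=a.max(2)
m=((g<100)&sub).astype(np.uint8)
n,l,s,_=cv2.connectedComponentsWithStats(m); i=l[187,211]; cm=(l==i).astype(np.uint8); print(s[i])
cs,_=cv2.findContours(cm,cv2.RETR_EXTERNAL,cv2.CHAIN_APPROX_NONE)
q=cs[0][:,0].astype(float); w=ray(q[:,0],q[:,1],np.full(len(q),.057))[:,:2]
A=np.c_[2*w,np.ones(len(w))];x=np.linalg.lstsq(A,(w**2).sum(1),rcond=None)[0];o=x[:2];print('cap',o,np.sqrt(x[2]+o@o))
fill=np.zeros_like(cm);cv2.drawContours(fill,cs,-1,1,-1)
n,l,s,ce=cv2.connectedComponentsWithStats((fill&(1-cm)).astype(np.uint8))
an=[]
for k in range(1,n):
    if s[k,4]>30:
        p=ray(ce[k,0],ce[k,1],np.array(.05))[:2]-o; an.append(np.degrees(np.arctan2(p[1],p[0])));print(s[k],an[-1],np.hypot(*p))
al=np.array(an)+60; off=np.angle(np.mean(np.exp(3j*np.radians(al))))/3
print('spokes',[ (round(np.degrees(off)+120*k,1),(o+.05*np.array([np.cos(off+2.0944*k),np.sin(off+2.0944*k)])).round(4)) for k in range(3)])
for z in [0]: print(np.nanmedian(P[160:215,165:250][...,2]))
disc=P[...,2][(cm>0)];print('z med',np.median(disc))
s=arm.read_state();Rm=__import__('scipy.spatial.transform',fromlist=['Rotation']).Rotation.from_quat(s['tcp_rot']).as_matrix();print(Rm,arm.pinch_z)
E
```

```text
[ 188  166   43   43 1116]
cap [0.56842246 0.14983864] 0.06455446348931868
[209 174  15  12 102] -38.62668336694249 0.0330752756131863
[196 178   7  18 101] 85.94561008744274 0.03284968497676723
[206 192  17  10 104] -153.92098771266058 0.033281678346927454
spokes [(np.float64(24.5), array([0.6139, 0.1705])), (np.float64(144.5), array([0.5277, 0.1789])), (np.float64(264.5), array([0.5636, 0.1001]))]
0.04639897838595509
z med 0.05923552186836738
[[-9.73481335e-01  2.28765511e-01 -6.56647927e-04]
 [ 2.28766278e-01  9.73480134e-01 -1.55502029e-03]
 [ 2.83498701e-04 -1.66400213e-03 -9.99998575e-01]] 0.0188
```

Request:
servo_tool(rows=[[1,-0.99,-0.74,0,0,0,0],[1,-0.99,-0.74,0,0,0,0],[1,-0.99,-0.74,0,0,0,0],[1,-0.99,-0.74,0,0,0,0],[1,-0.99,-0.74,0,0,0,0],[1,-0.99,-0.74,0,0,0,0],[1,-0.99,-0.74,0,0,0,0],[1,-0.99,-0.74,0,0,0,0]])

```text
clock: 1.1
eef_pos: [0.3398, 0.4044, 0.2051]
tcp_rot: [0.115, 0.993, -0.0, -0.0]
force: [0.3, 0.1, -0.0]
finger_gap: 0.185
grip_force: 0.0
```

Request:
servo_tool(rows=[[1,-0.99,-0.74,0,0,0,0],[1,-0.99,-0.74,0,0,0,0],[1,-0.99,-0.74,0,0,0,0],[1,-0.99,-0.74,0,0,0,0],[1,-0.99,-0.74,0,0,0,0],[1,-0.99,-0.74,0,0,0,0],[1,-0.99,-0.74,0,0,0,0],[1,-0.99,-0.74,0,0,0,0]])

```text
clock: 2.1
eef_pos: [0.5304, 0.1772, 0.205]
tcp_rot: [0.115, 0.993, -0.0, -0.0]
force: [-0.0, 0.8, -0.9]
finger_gap: 0.006
grip_force: 0.0
```

Request:
servo_tool(rows=[[1,0,0,0.8,0,0,0.87],[1,0,0,0.8,0,0,0.87],[1,0,0,0.8,0,0,0.87],[1,0,0,0,0,0,0]])

```text
clock: 2.6
eef_pos: [0.5281, 0.178, 0.1311]
tcp_rot: [0.305, 0.952, -0.001, -0.002]
force: [-0.3, -0.1, 0.5]
finger_gap: 0.005
grip_force: 0.0
```

```bash
cat >> h.py <<'E'
from scipy.spatial.transform import Rotation as Ro
O=np.array([.5684,.1498])
def goal(deg,r=.048,yaw=None):
    s=arm.read_state();M=Ro.from_quat(s['tcp_rot']).as_matrix()
    y=np.degrees(np.arctan2(M[1,0],M[0,0]));a=np.radians(deg)
    t=O+r*np.array([np.cos(a),np.sin(a)])
    dl=M.T@np.r_[t-s['eef_pos'][:2],0]/.03
    tw=(y-(yaw if yaw is not None else deg)+90)%180-90
    print('t',s['clock'],'pos',s['eef_pos'].round(4),'tgt',t.round(4),'dtool units',dl.round(3),'yaw units',round(np.radians(tw)/.15,3),'F',s['force'].round(1),'gap',s['finger_gap'],'zaxis',M[:,2].round(4))
E
python3 - <<'E'
from h import *
goal(144.5)
a,_=snap('wrist','w1');cv2.imwrite('pics/w1.png',np.clip(a[:,:,::-1].astype(float)*1.6,0,255).astype(np.uint8))
E
```

```text
t 2.6 pos [0.5281 0.178  0.1311] tgt [0.5293 0.1777] dtool units [-0.038  0.014 -0.   ] yaw units -0.008 F [-0.3 -0.1  0.5] gap 0.004809797845116429 zaxis [-5.2e-03 -7.0e-04 -1.0e+00]
```

View pics/w1.png

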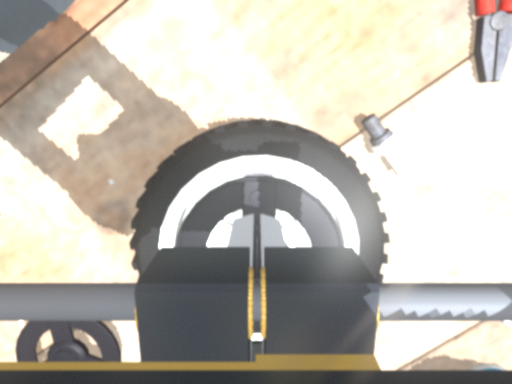

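The wrist view shows the spoke (260,190) in line with the closed fingers (257). I'll go down and press it.

Request:
servo_tool(rows=[[1,-0.04,0.01,1,0,0,0],[1,0,0,1,0,0,0],[1,0,0,0.2,0,0,0],[1,0,0,0.1,0,0,0],[1,0,0,0.1,0,0,0]])

```text
clock: 3.28
eef_pos: [0.5324, 0.178, 0.063]
tcp_rot: [0.306, 0.952, 0.001, 0.001]
force: [-0.8, 0.1, 1.3]
finger_gap: 0.006
grip_force: 0.0
```

Request:
servo_tool(rows=[[1,0,0,0.07,0,0,0],[1,0,0,0.07,0,0,0]])

```text
clock: 3.52
eef_pos: [0.5322, 0.1782, 0.0594]
tcp_rot: [0.306, 0.952, 0.0, 0.001]
force: [-4.6, 0.3, 13.0]
finger_gap: 0.0
grip_force: 6.6
```

Request:
servo_tool(rows=[[1,0,0,0.07,0,0,0],[1,0,0,0.07,0,0,0]])

```text
clock: 3.78
eef_pos: [0.5324, 0.1783, 0.0552]
tcp_rot: [0.306, 0.952, 0.001, 0.001]
force: [-0.1, -0.1, -0.3]
finger_gap: 0.004
grip_force: 0.0
```

Request:
servo_tool(rows=[[1,0,0,0.07,0,0,0],[1,0,0,0.07,0,0,0]])

```text
clock: 4.03
eef_pos: [0.5321, 0.178, 0.0511]
tcp_rot: [0.306, 0.952, 0.0, 0.0]
force: [-9.2, -1.2, 21.5]
finger_gap: 0.004
grip_force: 11.1
```

Request:
servo_tool(rows=[[1,0,0,0.06,0,0,0],[1,0,0,0,0,0,0]])

```text
clock: 4.28
eef_pos: [0.5323, 0.1781, 0.0509]
tcp_rot: [0.306, 0.952, -0.0, 0.0]
force: [-10.3, -1.2, 24.3]
finger_gap: 0.003
grip_force: 12.4
```

Request:
servo_tool(rows=[[1,0,0,-1,0,0,0],[1,0,0,-0.7,0,0,1],[1,0,0,0,0,0,1],[1,0,0,0,0,0,1],[1,0,0,0,0,0,1],[1,0,0,0,0,0,1],[1,0,0,0,0,0,1],[1,0,0,0,0,0,0.98]])

```text
clock: 5.28
eef_pos: [0.531, 0.1777, 0.0977]
tcp_rot: [0.743, 0.67, -0.0, -0.0]
force: [0.4, -0.2, -0.9]
finger_gap: 0.002
grip_force: 0.0
```

```bash
python3 - <<'E'
from h import *
goal(264.5)
E
```

```text
t 5.275 pos [0.531  0.1777 0.0977] tgt [0.5638 0.102 ] dtool units [-2.398  1.347 -0.   ] yaw units -0.049 F [ 0.4 -0.2 -0.9] gap 0.002491506103149249 zaxis [-4.e-04 -2.e-04 -1.e+00]
```

Request:
servo_tool(rows=[[1,-0.8,0.45,0,0,0,0],[1,-0.8,0.45,0,0,0,0],[1,-0.8,0.45,0,0,0,0],[1,0,0,0.8,0,0,0],[1,0,0,0.3,0,0,0],[1,0,0,0,0,0,0]])

```text
clock: 6.02
eef_pos: [0.5635, 0.1024, 0.0641]
tcp_rot: [0.741, 0.672, -0.001, -0.001]
force: [0.6, 0.2, 0.3]
finger_gap: 0.004
grip_force: 0.0
```

Request:
servo_tool(rows=[[1,0,0,0.1,0,0,0],[1,0,0,0.1,0,0,0]])

```text
clock: 6.28
eef_pos: [0.5649, 0.1022, 0.0601]
tcp_rot: [0.741, 0.672, 0.0, 0.001]
force: [-2.2, -1.8, 7.1]
finger_gap: 0.004
grip_force: 4.1
```

Request:
servo_tool(rows=[[1,0,0,0.07,0,0,0],[1,0,0,0.07,0,0,0]])

```text
clock: 6.52
eef_pos: [0.5652, 0.1016, 0.0572]
tcp_rot: [0.741, 0.672, -0.0, 0.001]
force: [-5.9, -3.8, 12.5]
finger_gap: 0.007
grip_force: 6.4
```

Request:
servo_tool(rows=[[1,0,0,0.07,0,0,0],[1,0,0,0.0,0,0,0]])

```text
clock: 6.78
eef_pos: [0.5647, 0.1023, 0.0531]
tcp_rot: [0.741, 0.671, 0.0, 0.0]
force: [1.3, 0.3, -0.2]
finger_gap: 0.004
grip_force: 0.0
```

Request:
servo_tool(rows=[[1,0,0,0.07,0,0,0],[1,0,0,0.07,0,0,0],[1,0,0,0,0,0,0]])

```text
clock: 7.15
eef_pos: [0.5651, 0.1025, 0.0504]
tcp_rot: [0.741, 0.672, 0.0, 0.0]
force: [-5.4, -0.4, 11.7]
finger_gap: 0.004
grip_force: 6.2
```

Request:
servo_tool(rows=[[1,0,0,-1,0,0,0],[1,0,0,-0.7,0,0,1],[1,0,0,0,0,0,1],[1,0,0,0,0,0,1],[1,0,0,0,0,0,1],[1,0,0,0,0,0,1],[1,0,0,0,0,0,1],[1,0,0,0,0,0,0.93]])

```text
clock: 8.15
eef_pos: [0.5642, 0.1024, 0.0992]
tcp_rot: [0.977, 0.213, -0.0, -0.0]
force: [-0.6, 0.7, 0.6]
finger_gap: 0.006
grip_force: 0.0
```

```bash
python3 - <<'E'
from h import *
goal(24.5)
E
```

```text
t 8.15 pos [0.5642 0.1024 0.0992] tgt [0.6121 0.1697] dtool units [ 2.383 -1.38  -0.   ] yaw units 0.005 F [-0.6  0.7  0.6] gap 0.006251480050540024 zaxis [-4.e-04  2.e-04 -1.e+00]
```

Request:
servo_tool(rows=[[1,0.79,-0.46,0,0,0,0],[1,0.79,-0.46,0,0,0,0],[1,0.79,-0.46,0,0,0,0],[1,0,0,0.8,0,0,0],[1,0,0,0.3,0,0,0],[1,0,0,0,0,0,0]])

```text
clock: 8.9
eef_pos: [0.6107, 0.1694, 0.0655]
tcp_rot: [0.977, 0.215, -0.001, -0.0]
force: [0.4, -0.1, -0.0]
finger_gap: 0.005
grip_force: 0.0
```

Request:
servo_tool(rows=[[1,0,0,0.1,0,0,0],[1,0,0,0.1,0,0,0]])

```text
clock: 9.15
eef_pos: [0.6122, 0.1695, 0.0613]
tcp_rot: [0.977, 0.215, 0.001, 0.0]
force: [-0.4, 0.2, 1.8]
finger_gap: 0.004
grip_force: 1.1
```

Request:
servo_tool(rows=[[1,0,0,0.07,0,0,0],[1,0,0,0.07,0,0,0]])

```text
clock: 9.4
eef_pos: [0.6131, 0.17, 0.0587]
tcp_rot: [0.977, 0.215, 0.002, -0.0]
force: [-2.5, 0.5, 10.5]
finger_gap: 0.007
grip_force: 5.4
```

Request:
servo_tool(rows=[[1,0,0,0.07,0,0,0],[1,0,0,0.07,0,0,0]])

```text
clock: 9.65
eef_pos: [0.6141, 0.1705, 0.0551]
tcp_rot: [0.977, 0.215, 0.003, -0.0]
force: [2.1, 3.3, 6.1]
finger_gap: 0.004
grip_force: 2.9
```

Request:
servo_tool(rows=[[1,0,0,0.07,0,0,0],[1,0,0,0.07,0,0,0],[1,0,0,0.03,0,0,0],[1,0,0,0,0,0,0]])

```text
clock: 10.15
eef_pos: [0.612, 0.1696, 0.0493]
tcp_rot: [0.977, 0.215, -0.0, 0.0]
force: [-5.5, -1.2, 14.6]
finger_gap: 0.01
grip_force: 6.9
```

Request:
servo_tool(rows=[[1,0,0,-1,0,0,0],[1,0,0,-1,0,0,0],[1,0,0,-1,0,0,0],[1,0,0,-1,0,0,0],[1,-1,0,0,0,0,0],[1,-1,0,0,0,0,0],[1,-1,0,0,0,0,0],[1,-1,0,0,0,0,0]])

```text
clock: 11.15
eef_pos: [0.5011, 0.1187, 0.1662]
tcp_rot: [0.977, 0.215, -0.001, -0.0]
force: [0.1, 0.1, 0.6]
finger_gap: 0.003
grip_force: 0.0
```

Request:
servo_tool(rows=[[1,0,1,0,0,0,0],[1,0,1,0,0,0,0],[1,0,1,0,0,0,0],[1,0,1,0,0,0,0],[1,0,1,0,0,0,0],[1,0,1,0,0,0,0],[1,0,1,0,0,0,0],[1,0,0,0,0,0,0]])

```text
clock: 12.15
eef_pos: [0.5906, -0.0728, 0.1663]
tcp_rot: [0.977, 0.214, -0.001, -0.0]
force: [0.5, 0.2, 0.6]
finger_gap: 0.003
grip_force: 0.0
```

```bash
python3 - <<'E'
from h import *
a,d=snap('top','t3')
P0=pts('top',cv2.medianBlur(np.load('pics/top.npy'),3));P=pts('top',cv2.medianBlur(d,3))
r=P-np.r_[O,0]
for n,Q in (('before',P0),('after',P)):
    q=Q.reshape(-1,3);w=q[:,:2]-O;rr=np.hypot(*w.T);an=np.degrees(np.arctan2(w[:,1],w[:,0]))
    print(n,'rim',np.median(q[(rr>.074)&(rr<.079),2]))
    for s in (24.5,144.5,264.5):
        k=(rr>.043)&(rr<.062)&(abs((an-s+180)%360-180)<13);print(s,k.sum(),np.median(q[k,2]).round(4),q[k,2].mean().round(4))
cv2.imwrite('pics/t3c.png',cv2.resize(np.clip(a[130:245,150:290,::-1]*1.6,0,255).astype(np.uint8),None,fx=5,fy=5))
E
```

```text
before rim 0.045490227302684864
24.5 47 0.0606 0.0606
144.5 48 0.0603 0.0601
264.5 48 0.0602 0.0603
after rim 0.0455130158544092
24.5 43 0.0486 0.0487
144.5 46 0.0488 0.0487
264.5 46 0.0485 0.0486
```

View pics/t3c.png

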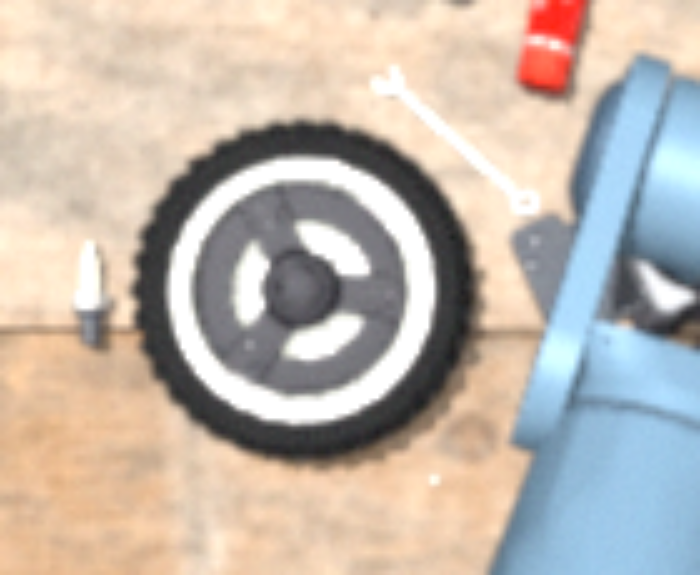

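The cap sits level at (303,288) in the crop. All three spoke ends dropped about 11.5 mm, and the plug and spanner haven't moved.

```bash
python3 -c "
from cell import workorder; print(workorder.job_done())"
```

```text
the job is handed in; nothing more can be done
None
```

I pressed all three spoke ends until each clicked home; the last top view shows the cap level and centred in the rim, the arm is clear of it, and the job is handed in (no verdict was returned).

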